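# Fit the crosshair target on a spring-return boom, draw it to the beam mark and hold

## Robot

A 7-joint arm with a two-finger parallel gripper is mounted at the origin on the work surface. World frame = base frame: x ahead of the robot, y to its left, z up, the work surface at z = 0. Lengths are in m, angles in rad, forces in N, time in s.
With the tool pointing down it reaches from about 0.4 to 0.85 m from the base axis. Payload 10.4 kg.
Tool frame: the origin (TCP) lies midway between the tips of the shut fingers; the grasp point (between the pads) lies hold_point_z behind it (hold_point_z is the distance from the TCP to the grasp point, in m); z points along the fingers, y is the line along which they close (so a half turn about z gives the same grasp; the last joint's range is limited). The gripper opens to 87 mm and grips with 3 to 60 N. Pads are 19 mm wide; open, the fingers measure 117 mm over their backs; the gripper's body (75 mm by 190 mm) begins 51 mm behind the grasp point.
Start: joints at [1.086, 0.332, -0.065, 1.46, 0.022, 1.35, -0.088], TCP at [0.278, -0.56, 0.223] pointing down, gripper open.
Joint ranges: [-2.6, 2.6], [-0.5, 2.12], [-1.47, 1.34], [0.16, 2.42], [-1.27, 4.41], [0.06, 2.06], [-2.6, 2.6]. Speed limits (rad/s): [2.22, 2.22, 2.79, 2.79, 3.14, 3.14, 3.14].

## Interface

Orientations are given as a unit quaternion [x, y, z, w].
In Python, from bench import * gives the robot as it stands. The module is installed in compiled form; this text tells all that it offers.
- The arm moves only by the tool drive_tool, never from a script. Its argument "increments" is a list of rows, each a list of 6 numbers: the shift along the tool's x, y, z scaled (see below), then the turn, a rotation vector about the tool's x, y, z scaled (see below). In form: [[dx, dy, dz, rx, ry, rz], ...]. A call has exactly 5 rows; each row is the pose to reach, as a shift and turn from the pose commanded when the call began, along the tool's axes at that moment; what a row does not reach only later rows make up. The controller multiplies each number of a shift by 300 mm and each number of a turn by pi/4 rad. A row lasts 1/12 s, in which the tool goes at most 41.7 mm and 7.16 degrees, less where a joint would pass 70% of its speed; a pose out of reach is approached as far as the arm can. A call with a number of a shift or a turn outside -1 to 1 is refused whole. A call with a gripper value outside its range is refused whole. "claw" is the closure, from 0 (fully open) to 1 (shut), set as the call begins (left out, the last holds). The fingers move at their own pace and stop on an object; "force" is the grip in N (left out, the last holds). Time passes only in rows, so rows that repeat a pose let the fingers close, or fill a call up. It gives the time, the measured TCP pose, the force, the opening and the grip force at its end, in the units of the state.
- read_state(): the state, without advancing time (a new reading comes with each control period).
- camera(name): name is "scene" or "top"; returns the picture (400x640x3 uint8, blue, green, red); there is no depth.
- get_calibration(name): a dict with "K" (3x3 intrinsics, pixels), "k1" (the pictures are not rectified: a ray, as slopes to the right and down, at radius r is drawn at 1 + k1 r^2 times it, then the intrinsics apply), "position" and "rotation" of the camera in the world. Camera axes: x right, y down, z forward; pixel columns grow to the right and rows downward; lengths in m; the calibration is good to about 2 mm. A picture is of the moment at which its call begins. get_calibration takes no time and is no camera call.
- close_job(): hands the job in; it is judged then, once.
The state is a dict: "time": time; "joint_positions": joint angles; "joint_vel": joint speeds; "joint_torque": joint torques, N m; "ee_pos": TCP position; "eef_rot": TCP orientation; "ft_force": force on the tool from outside, world axes, zero at the start; "torque": the same for the moment, N m; "width": finger opening in m; "grip_force": force on a finger pad.
Only numpy, scipy, OpenCV 4.12 (cv2) and the standard library are available. Lean on these libraries where they do the work, as an engineer would, in place of code of your own. Each camera call takes 0.05 s, during which the arm holds its last target. There are 200 camera calls.

## Task

Take the white crosshair target plate out of the rack and lower it fully home, upright, into the holder at the end of the telescoping boom while the boom is still parked. Then squeeze the boom's grip so that its red lock button is pressed in, draw the boom out until the red pointer stands at the yellow index mark on the scale, and finish there, still squeezing and holding it: the boom springs back out of the beam if let go. Leave the two colour filters in the rack and everything else on the table where they are.

Things in the scene. Friction and masses are not known exactly. Their poses are not given: they have to be found in the camera images.
- target: The target to fit: black plate 56 mm wide (its x), 8 mm thick (its y), 50 mm tall, white disc with black crosshair on both faces, white grip tab on top 24 mm wide, 8 mm thick, at 50 to 68 mm height. 35 to 70 g. Origin: centre of its underside; z up. It starts upright in any one of the rack's three slots, which hold its lowest 22 mm.
- filter_amber: Amber colour-filter plate with an orange tab, same shape as the target; leave it in the rack. Origin: centre of its underside.
- filter_green: Green colour-filter plate with a green tab, same shape as the target; leave it in the rack. Origin: centre of its underside.
- rack: Fixed black storage rack 84 x 158 mm, 30 mm high, with three slots 60 mm apart along its y; the plates stand in them parallel to its x, their undersides 8 mm above the table. Origin: centre of its underside.
- slot (a point): Middle of the floor of the black U holder at the boom's tip, 50 mm above the table; moves with it. x: the way the boom extends, y across, z up. Plate drops in from above, width along x, either way round. At each x end a groove 11 mm wide (y) between lips 8.5 mm long (x), 30 mm tall, flared above to 36 mm; 59 mm between groove bottoms (1.5 mm play each way). Sides open between the lips.
- boom: The boom: 18 mm square steel bar sliding in the sleeve, with holder and grip head; axes x: the way it extends, z up. Grip head: black block just outside the sleeve's mouth, 40 mm long (x 15 to 55 mm), 30 mm across (y -15 to +15 mm), 58 to 102 mm above the table, red lock button on its +y flank. Origin: on the table below the boom's axis, moving with it; at the sleeve's mouth when parked.
- grip_mid (a point): Middle of the squeeze grip, 85 mm above the table, 110 mm back (-x) from slot; axes as boom. Across y the grip is 39 mm wide with the button out, 34 mm with it pressed, then 17 mm from this point to each flank. Grasp from above, a finger on each flank; the button face is 30 mm long (x), 66 to 100 mm above the table.
- release (a joint): The red lock button, 0 to 0.005 m: 0 is out, 0.005 pressed fully in. A spring pushes it out with 2 N, 4.5 N when fully in. A steel tooth on it catches in a steel keeper on the sleeve's +y flank (last 40 mm before the mouth, out to y 31 mm) and locks the parked boom (2 mm of slack); from about 0.0035 m pressed in it is free. A firm grasp across the grip presses it fully in.
- extension (a joint): How far the boom is drawn out, 0 (parked) to 0.12 m. A reel spring pulls it back with 4 to 5 N all along; it does not stay out by itself. The fixed aluminium sleeve it slides in is 30 mm square, 200 mm long, its top 90 mm above the table, on two posts, with a black spring reel at its rear end.
- pointer (a point): Tip of the red pointer on the boom's inner bar, in the slot on top of the sleeve, 96 mm above the table; moves with the boom. It stands at scale zero when parked. x is the way the boom extends.
- index (a point): Black centre line of the yellow index clip fixed beside the scale on top of the sleeve (white strip, black tick every 5 mm, longer every 10 mm), level with the pointer tip and 4 mm beside its path; x: the way the boom extends. Set 55 to 100 mm ahead of scale zero, where the laser beam crosses. A mark only, not a stop.
- beam: Fixed laser head (grey cylinder 36 mm thick, top 98 mm above the table) and black beam trap (95 mm high) on posts, 0.19 to 0.33 m to the +y side and 0.145 to 0.19 m to the -y side of the boom's axis, abreast of where the target ends up; one rigid set with the index clip. Origin: on the table under the index, below the boom's axis; x as the boom's.
- mirror_mount: Loose mirror mount on a post, 105 mm tall; leave alone.
- lens_mount: Loose lens mount on a post, 105 mm tall; leave alone.
- ball_driver: Loose red-handled driver 170 mm long lying on the table; leave alone.
- spare_post: Loose steel post 100 mm long, 13 mm thick, lying; leave alone.
- optic_case: Loose grey case 75 x 75 x 30 mm; leave alone.
- solvent_bottle: Loose white bottle, 60 mm thick, 150 mm tall; leave alone.

How it is judged:
By the outcome, as a careful person would: the job done as asked, in the order asked, and still so for the second after the job is handed in, while the arm keeps its last pose, push and grip.
It also fails if it takes over 53 s, if anything falls off the work surface, if the arm or the gripper's body presses on something with over 40 N, if the wrist force passes 120 N, or if a joint passes its speed limit or range.

## Working session

There is one attempt and no reset: what is moved stays moved. The work goes in short steps, Python scripts to look and compute and a tool call to move; the robot and the scene stay as the last step left them, time stands still between calls to the robot, and variables do not carry over. Pictures are saved under pics/ and viewed, at most 10 in all, crops included, and the job is handed in when it is done.

Besides the shell and the picture viewer there is one more tool, called after "Request:" in YAML: its name, and indented under it one key for each argument. drive_tool: Moves the arm, as the interface text tells. Its arguments: {"type":"object","properties":{"increments":{"type":"array","items":{"type":"array","items":{"type":"number"}}},"claw":{"type":"number"},"force":{"type":"number"}},"required":["increments"]}

```bash
mkdir -p pics
python3 - <<'E'
from bench import *
import cv2
for n in("scene","top"):
    cv2.imwrite(f"pics/{n}0.png",camera(n)); c=get_calibration(n); print(n,c)
print(read_state())
E
```

```text
scene {'K': array([[479.58973383,   0.        , 318.96066025],
       [  0.        , 479.58973383, 211.08667143],
       [  0.        ,   0.        ,   1.        ]]), 'k1': 0.015528234615216276, 'position': array([ 1.2306114 , -0.74677496,  1.07990182]), 'rotation': array([ 0.86006755,  0.33390785, -0.13252541, -0.3622518 ])}
top {'K': array([[450.07238843,   0.        , 335.29937239],
       [  0.        , 450.07238843, 203.76397435],
       [  0.        ,   0.        ,   1.        ]]), 'k1': -0.06861743528236104, 'position': array([0.31963495, 0.00346655, 1.66674377]), 'rotation': array([-0.70399583,  0.70576276, -0.0572491 ,  0.05487564])}
{'time': 0.1, 'joint_positions': array([ 1.08638273,  0.33281742, -0.06471755,  1.46083734,  0.02157282,
        1.34992294, -0.08851919]), 'joint_vel': array([-2.32229483e-05, -3.69614102e-03,  5.47860924e-05, -1.92962697e-03,
       -9.95501047e-04, -8.51463974e-05, -1.74095585e-03]), 'joint_torque': array([ 1.37969662e-03, -6.24548364e+01,  2.48867786e-02, -3.90716279e+01,
       -6.13555452e-02,  3.66423524e-02,  9.00004636e-06]), 'ee_pos': array([ 0.27834212, -0.55920999,  0.22183763]), 'eef_rot': array([ 9.73457892e-01,  2.28865279e-01, -1.60492770e-04, -6.25256987e-04]), 'ft_force': array([-0.08258903,  0.37708909, -0.24603762]), 'torque': array([0.02180232, 0.06171211, 0.0056306 ]), 'grip_force': 0.0, 'width': 0.08680612941946764}
```

View pics/top0.png

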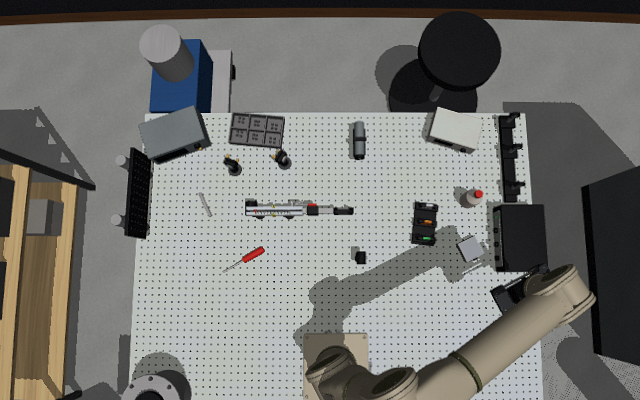

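View pics/scene0.png

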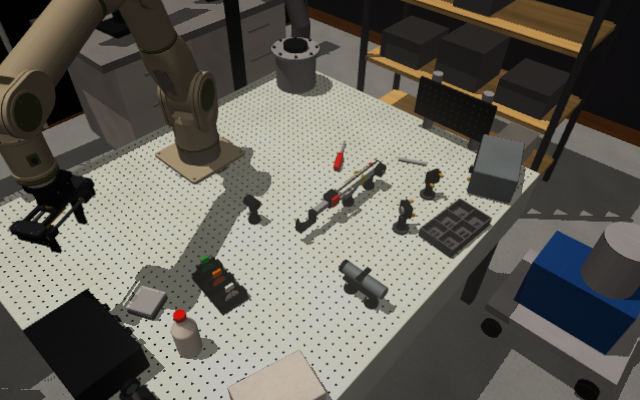

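Top view: the boom runs from (246,207) to (352,211) and extends to the right (-y). The rack is at (425,223), the laser at (358,140) and the trap at (360,257). I'll zoom into both pictures.

Run:
```python
import cv2,numpy as np
t=cv2.imread("pics/top0.png");s=cv2.imread("pics/scene0.png")
a=cv2.resize(t[192:228,240:360],None,fx=6.6,fy=6.6,interpolation=cv2.INTER_CUBIC)
b=cv2.resize(t[195:255,400:450],None,fx=6,fy=6,interpolation=cv2.INTER_CUBIC)
c=np.zeros((600,800,3),np.uint8);c[:a.shape[0],:a.shape[1]]=a;c[240:600,:300]=b[:360]
d=cv2.resize(s[250:315,185:255],None,fx=5.5,fy=5.5,interpolation=cv2.INTER_CUBIC);c[240:240+357,310:310+385]=d
cv2.imwrite("pics/c1.png",c)
e=cv2.resize(s[150:240,285:395],None,fx=6.6,fy=6.6,interpolation=cv2.INTER_CUBIC)
cv2.imwrite("pics/c2.png",e);print(e.shape)
```

```text
Traceback (most recent call last):
ValueError: could not broadcast input array from shape (358,385,3) into shape (357,385,3)
```

Run:
```python
import cv2,numpy as np
t=cv2.imread("pics/top0.png");s=cv2.imread("pics/scene0.png")
c=np.zeros((600,800,3),np.uint8)
def put(im,x,y,f):
    a=cv2.resize(im,None,fx=f,fy=f,interpolation=cv2.INTER_CUBIC);c[y:y+a.shape[0],x:x+a.shape[1]]=a
put(t[192:228,240:360],0,0,6.5)
put(t[195:255,400:450],0,240,6)
put(s[250:315,185:255],310,240,5)
cv2.imwrite("pics/c1.png",c)
e=cv2.resize(s[150:240,285:395],None,fx=6.5,fy=6.5,interpolation=cv2.INTER_CUBIC)
cv2.imwrite("pics/c2.png",e);print(e.shape)
```

```text
(585, 715, 3)
```

View pics/c1.png

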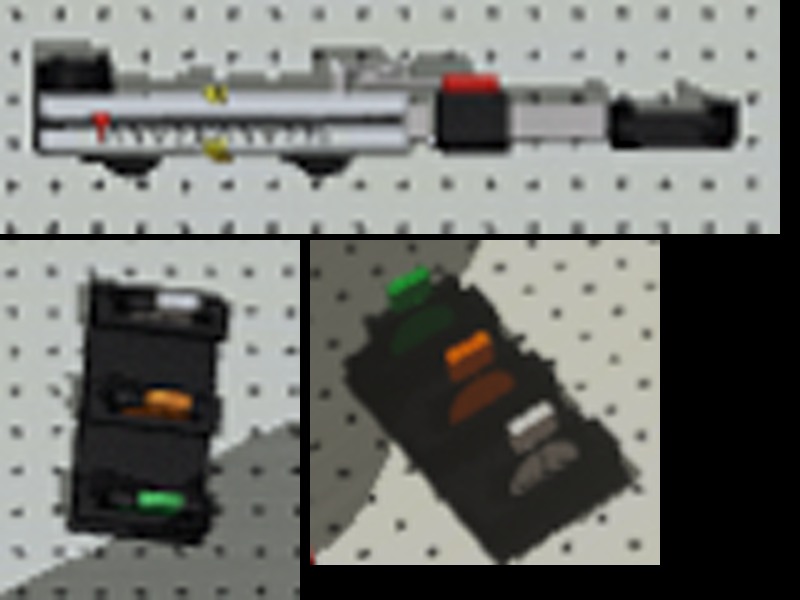

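View pics/c2.png

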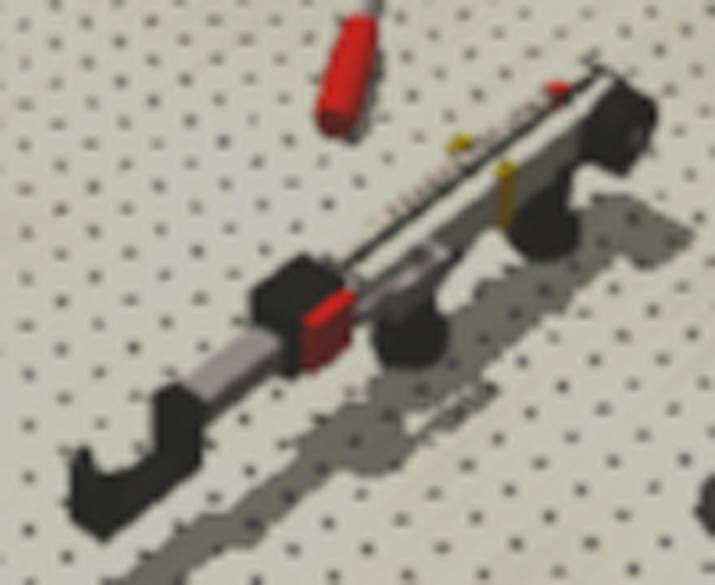

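Target (white tab) is at about (429.5,205) in top view, in the slot furthest from the robot. Amber is in the middle and green is nearest. The holder, grip, pointer and index are all visible. Next I'll project these to their known heights from both cameras.

```bash
cat > h.py <<'E'
from bench import *
import numpy as np, cv2
from scipy.spatial.transform import Rotation as R
def ray(n,p,z):
    c=get_calibration(n);d=np.array([c['k1'],0,0,0])
    u=cv2.undistortPoints(np.array([[p]],float),c['K'],d)[0,0]
    v=R.from_quat(c['rotation']).apply([*u,1]) if np.ndim(c['rotation'])==1 else c['rotation']@[*u,1]
    o=c['position'];return o+v*(z-o[2])/v[2]
def proj(n,P):
    c=get_calibration(n);q=R.from_quat(c['rotation']).inv()
    p=q.apply(np.atleast_2d(P)-c['position'])
    return cv2.projectPoints(p,np.zeros(3),np.zeros(3),c['K'],np.array([c['k1'],0,0,0.]))[0][:,0]
E
python3 - <<'E'
from h import *
def src(c,o,f,off=(0,0)): return [o[i]+(c[i]-off[i]+.5)/f-.5 for i in(0,1)]
T=lambda c:src(c,(240,192),6.5); S=lambda c:src(c,(285,150),6.5)
TR=lambda c:src(c,(400,195),6,(0,240)); SR=lambda c:src(c,(185,250),5,(310,240))
np.set_printoptions(precision=4,suppress=True)
for n,t,s,z in [("pointer",T((101,122)),S((558,90)),.098),("idx",T((216.5,121)),S((484,156)),.096),("head",T((473,121)),S((303,293)),.102),
 ("holder",T((674,122)),S((130,425)),.086),("white",TR((178,300)),SR((530,416)),.076),("amber",TR((169,401)),SR((468,350)),.076),("green",TR((161,499)),SR((409,284)),.076)]:
    print(n,ray("top",t,z),ray("scene",s,z))
E
```

```text
pointer [0.5479 0.2807 0.098 ] [0.5485 0.2779 0.098 ]
idx [0.5486 0.2182 0.096 ] [0.552  0.2147 0.096 ]
head [0.5474 0.0785 0.102 ] [0.5562 0.0748 0.102 ]
holder [ 0.549  -0.0304  0.086 ] [ 0.5457 -0.0309  0.086 ]
white [ 0.5705 -0.3397  0.076 ] [ 0.5697 -0.3407  0.076 ]
amber [ 0.5097 -0.3321  0.076 ] [ 0.513  -0.3349  0.076 ]
green [ 0.4514 -0.3254  0.076 ] [ 0.4546 -0.3276  0.076 ]
```

```bash
cat >> h.py <<'E'
def goto(pos,ang,z_is_grasp=True,p0=None):
    """pos of grasp point; ang = world angle of tool y (deg); prints total increment in tool axes/units"""
    s=read_state();R0=R.from_quat(s['eef_rot']);a=np.radians(ang)
    y=np.array([np.cos(a),np.sin(a),0]);z=np.array([0,0,-1.]);x=np.cross(y,z)
    R1=R.from_matrix(np.c_[x,y,z]);tcp=np.array(pos,float)-[0,0,hold_point_z if z_is_grasp else 0]
    d=R0.inv().apply(tcp-s['ee_pos'])/.3;r=(R0.inv()*R1).as_rotvec()/(np.pi/4)
    print('t',round(s['time'],2),'inc',np.round(d,4),np.round(r,4),'mm',np.round(d*300,1),'deg',np.round(r*45,1),'F',np.round(s['ft_force'],1),'w',round(s['width'],4),round(s['grip_force'],1))
E
python3 - <<'E'
import bench; print([n for n in dir(bench) if n[0]!='_'], getattr(bench,'hold_point_z',None))
from h import *
if hasattr(bench,'hold_point_z'): goto((.570,-.34,.20),-6.9)
print(ray("top",(479,195),.15))
E
```

```text
['PlanningError', 'camera', 'close_job', 'get_calibration', 'hold_point_z', 'read_state'] 0.0187
t 0.1 inc [ 1.1959 -0.2208  0.1354] [-1.5000e-03 -8.0000e-04 -1.2587e+00] mm [358.8 -66.2  40.6] deg [ -0.1  -0.  -56.6] F [-0.1  0.4 -0.2] w 0.0868 0.0
[ 0.59195107 -0.49808663  0.15      ]
```

Request:
drive_tool:
  increments:
    - [0.12,-0.022,0,0,0,-0.13]
    - [0.24,-0.044,0,0,0,-0.27]
    - [0.36,-0.066,0,0,0,-0.4]
    - [0.48,-0.088,0,0,0,-0.54]
    - [0.6,-0.11,0,0,0,-0.66]
  claw: 0.5
  force: 20

```text
time: 0.52
ee_pos: [0.4259, -0.4485, 0.2223]
eef_rot: [0.881, 0.473, -0.0, -0.0]
ft_force: [0.0, -0.1, 0.5]
width: 0.0612
grip_force: 0.0
```

```bash
python3 -c "
from h import *
goto((.570,-.34,.13),-6.9)"
```

```text
t 0.52 inc [0.5666 0.2007 0.3699] [-6.000e-04 -2.000e-04 -5.918e-01] mm [170.   60.2 111. ] deg [ -0.   -0.  -26.6] F [ 0.  -0.1  0.5] w 0.0612 0.0
```

Request:
drive_tool:
  increments:
    - [0.11,0.04,0,0,0,-0.12]
    - [0.23,0.08,0,0,0,-0.25]
    - [0.35,0.12,0.03,0,0,-0.38]
    - [0.46,0.16,0.07,0,0,-0.5]
    - [0.566,0.2,0.1,0,0,-0.592]

```text
time: 0.93
ee_pos: [0.5705, -0.3404, 0.1916]
eef_rot: [0.748, 0.663, 0.0, -0.0]
ft_force: [0.4, -1.1, -0.3]
width: 0.0441
grip_force: 0.0
```

Run:
```python
from h import *
goto((.570,-.34,.115),-6.9)
t=camera("top");s=camera("scene")
c=np.zeros((600,800,3),np.uint8)
c[:480,:400]=cv2.resize(t[190:250,400:450],None,fx=8,fy=8,interpolation=cv2.INTER_CUBIC)
c[:520,400:800]=cv2.resize(s[250:315,195:245],None,fx=8,fy=8,interpolation=cv2.INTER_CUBIC)
cv2.imwrite("pics/d1.png",c)
```

```text
t 0.93 inc [ 0.0011 -0.0017  0.3176] [-0.0006 -0.0006  0.0004] mm [ 0.3 -0.5 95.3] deg [-0. -0.  0.] F [ 0.4 -1.1 -0.3] w 0.0441 0.0
```

View pics/d1.png

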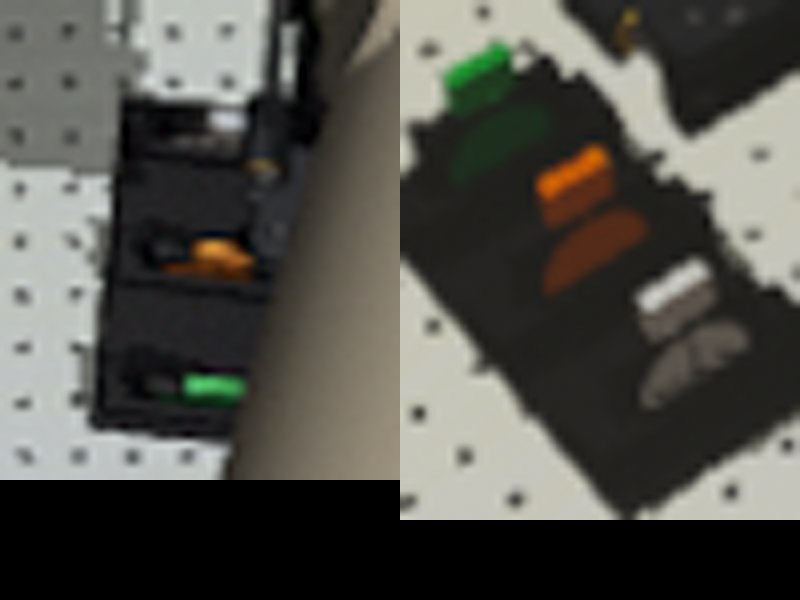

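White tab is unmoved (scene px ≈ (229,285.5)), between the fingers. Going down.

Request:
drive_tool:
  increments:
    - [0,0,0.1,0,0,0]
    - [0,0,0.22,0,0,0]
    - [0,0,0.34,0,0,0]
    - [0,0,0.43,0,0,0]
    - [0,0,0.474,0,0,0]

```text
time: 1.45
ee_pos: [0.5668, -0.3414, 0.0458]
eef_rot: [0.75, 0.661, -0.001, -0.003]
ft_force: [-0.2, -0.7, 0.9]
width: 0.0434
grip_force: 0.0
```

Request:
drive_tool:
  increments:
    - [0,0,0,0,0,0]
    - [0,0,0,0,0,0]
    - [0,0,0,0,0,0]
    - [0,0,0,0,0,0]
    - [0,0,0,0,0,0]
  claw: 1
  force: 15

```text
time: 1.87
ee_pos: [0.5703, -0.3427, 0.0523]
eef_rot: [0.75, 0.661, 0.0, 0.001]
ft_force: [-0.4, 0.1, 0.5]
width: 0.0178
grip_force: 0.0
```

Request:
drive_tool:
  increments:
    - [0,0,0,0,0,0]
    - [0,0,0,0,0,0]
    - [0,0,0,0,0,0]
    - [0,0,0,0,0,0]
    - [0,0,0,0,0,0]

```text
time: 2.28
ee_pos: [0.5698, -0.3425, 0.0513]
eef_rot: [0.75, 0.661, 0.0, 0.001]
ft_force: [-0.6, 1.1, 6.8]
width: 0.0078
grip_force: 15.0
```

Request:
drive_tool:
  increments:
    - [0,0,-0.04,0,0,0]
    - [0,0,-0.12,0,0,0]
    - [0,0,-0.22,0,0,0]
    - [0,0,-0.33,0,0,0]
    - [0,0,-0.43,0,0,0]

```text
time: 2.7
ee_pos: [0.5692, -0.342, 0.1818]
eef_rot: [0.75, 0.661, 0.0, 0.0]
ft_force: [-0.1, -0.3, -0.6]
width: 0.0079
grip_force: 15.0
```

Run:
```python
from h import *
s=read_state();print(s['ee_pos'],s['ft_force'],s['width'])
goto((.5485,-.031,.19),0)
```

```text
[ 0.56918082 -0.34195788  0.18177618] [-0.05051879 -0.33528481 -0.60293536] 0.007862511848927858
t 2.7 inc [ 1.0198 -0.1981  0.0348] [ 4.000e-04  1.000e-04 -1.598e-01] mm [305.9 -59.4  10.4] deg [ 0.   0.  -7.2] F [-0.1 -0.3 -0.6] w 0.0079 15.0
```

Request:
drive_tool:
  increments:
    - [0.08,-0.015,0,0,0,-0.03]
    - [0.2,-0.04,0,0,0,-0.06]
    - [0.32,-0.06,0,0,0,-0.1]
    - [0.43,-0.085,0,0,0,-0.13]
    - [0.54,-0.105,0,0,0,-0.16]

```text
time: 3.12
ee_pos: [0.5578, -0.1757, 0.18]
eef_rot: [0.707, 0.708, -0.0, 0.0]
ft_force: [0.7, -0.0, -1.3]
width: 0.0079
grip_force: 15.0
```

```bash
python3 -c "
from h import *
goto((.5485,-.031,.18),0)"
```

```text
t 3.12 inc [ 0.4825 -0.0302  0.0623] [0.0001 0.0004 0.0019] mm [144.7  -9.1  18.7] deg [0.  0.  0.1] F [ 0.7 -0.  -1.3] w 0.0079 15.0
```

Request:
drive_tool:
  increments:
    - [0.12,-0.006,0,0,0,0]
    - [0.24,-0.012,0,0,0,0]
    - [0.35,-0.02,0.02,0,0,0]
    - [0.44,-0.027,0.05,0,0,0]
    - [0.482,-0.03,0.062,0,0,0]

```text
time: 3.53
ee_pos: [0.5485, -0.0284, 0.1608]
eef_rot: [0.705, 0.709, 0.0, -0.0]
ft_force: [0.1, 0.3, -0.9]
width: 0.0078
grip_force: 15.0
```

Request:
drive_tool:
  increments:
    - [0,0,0,0,0,0]
    - [0,0,0,0,0,0]
    - [0,0,0,0,0,0]
    - [0,0,0,0,0,0]
    - [0,0,0,0,0,0]

```text
time: 3.95
ee_pos: [0.5496, -0.0345, 0.161]
eef_rot: [0.708, 0.706, -0.0, 0.0]
ft_force: [-0.5, 0.4, -0.8]
width: 0.0078
grip_force: 15.0
```

Run:
```python
from h import *
goto((.5485,-.031,.18),0)
s=camera("scene");t=camera("top")
cv2.imwrite("pics/s2r.png",s);cv2.imwrite("pics/t2r.png",t)
cv2.imwrite("pics/s2.png",cv2.resize(s[165:245,285:365],None,fx=7,fy=7,interpolation=cv2.INTER_CUBIC))
p=read_state()['ee_pos'];print(p)
# expected corners of plate (z bottom/50mm top) if centred on TCP, in crop pixels
zb=p[2]-.0433
for dx in(-.004,.004):
  for dy in(-.028,.028):
    print(dx,dy,((proj("scene",[[p[0]+dx,p[1]+dy,zb],[p[0]+dx,p[1]+dy,zb+.05]])-[285,165])*7).round(0).tolist())
```

```text
t 3.95 inc [ 0.0116 -0.0037 -0.0011] [ 0.0004  0.0005 -0.0029] mm [ 3.5 -1.1 -0.3] deg [ 0.   0.  -0.1] F [-0.5  0.4 -0.8] w 0.0078 15.0
[ 0.54950886 -0.033871    0.16087803]
-0.004 -0.028 [[84.0, 334.0], [81.0, 245.0]]
-0.004 0.028 [[177.0, 264.0], [178.0, 175.0]]
0.004 -0.028 [[98.0, 344.0], [96.0, 254.0]]
0.004 0.028 [[192.0, 274.0], [192.0, 184.0]]
```

View pics/s2.png

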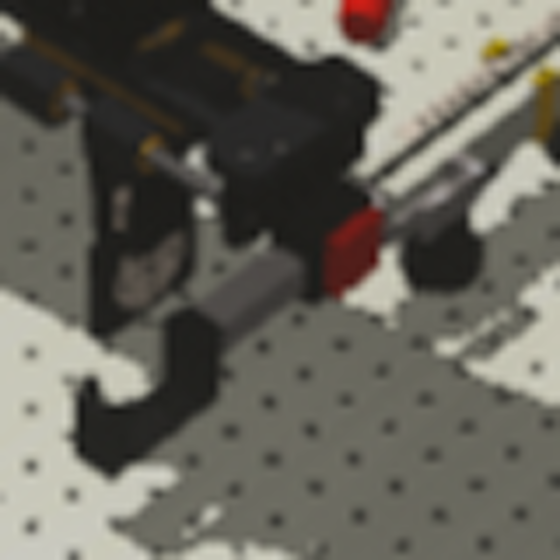

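Run:
```python
from h import *
g=cv2.cvtColor(cv2.imread("pics/s2r.png"),6)
for r in (202,205,208): print(r,g[r,292:322].tolist())
print('holder');
for r in (214,218,222,226): print(r,g[r,292:322].tolist())
p=np.array([.5495,-.0339,.1609]);zb=p[2]-.0433
for off in(0,.002,.004):
  print(off,proj("scene",[[p[0]-.004,p[1]+off-.028,zb+.02],[p[0]+.004,p[1]+off-.028,zb+.02],[p[0]+.004,p[1]+off+.028,zb+.04]]).round(1).tolist())
for sy in(-.033,-.031,-.029):  # holder tip outer end, lip tops
  print(sy,proj("scene",[[.5405,sy-.0355,.086],[.5575,sy-.0355,.086],[.5575,sy-.021,.08],[.5575,sy+.021,.08],[.5575,sy+.0355,.086]]).round(1).tolist())
s=read_state();print(s['ee_pos'])
```

```text
202 [105, 100, 95, 100, 106, 74, 32, 32, 31, 34, 60, 71, 65, 67, 63, 72, 83, 83, 61, 32, 47, 86, 105, 93, 85, 97, 104, 101, 92, 79]
205 [106, 106, 105, 105, 106, 77, 38, 32, 32, 51, 68, 78, 83, 83, 73, 74, 69, 43, 38, 65, 94, 105, 106, 102, 92, 80, 77, 77, 77, 76]
208 [106, 107, 106, 105, 104, 76, 38, 32, 33, 39, 60, 71, 72, 69, 62, 71, 94, 100, 91, 76, 71, 76, 78, 77, 77, 77, 78, 75, 70, 64]
holder
214 [197, 197, 198, 198, 198, 198, 185, 132, 82, 96, 105, 104, 104, 105, 104, 91, 58, 32, 33, 32, 32, 32, 32, 31, 42, 61, 82, 99, 104, 85]
218 [198, 188, 168, 170, 174, 144, 146, 184, 198, 198, 198, 197, 198, 162, 106, 85, 58, 33, 33, 33, 32, 33, 32, 32, 49, 58, 85, 104, 105, 105]
222 [197, 197, 198, 139, 39, 38, 38, 62, 101, 139, 121, 81, 68, 46, 36, 35, 34, 35, 36, 35, 35, 33, 40, 66, 95, 106, 106, 107, 107, 107]
226 [198, 189, 168, 108, 36, 36, 36, 36, 35, 36, 36, 37, 38, 39, 38, 38, 37, 42, 67, 95, 106, 107, 107, 108, 94, 68, 69, 96, 106, 106]
0 [[296.8, 207.7], [298.9, 209.0], [312.4, 193.9]]
0.002 [[297.3, 207.3], [299.4, 208.7], [312.9, 193.6]]
0.004 [[297.8, 207.0], [299.9, 208.3], [313.4, 193.2]]
-0.033 [[294.3, 220.8], [298.6, 223.7], [302.1, 222.5], [311.9, 215.0], [315.3, 211.0]]
-0.031 [[294.8, 220.5], [299.1, 223.4], [302.6, 222.2], [312.4, 214.6], [315.7, 210.7]]
-0.029 [[295.3, 220.1], [299.5, 223.0], [303.0, 221.8], [312.8, 214.3], [316.2, 210.3]]
[ 0.54950886 -0.033871    0.16087803]
```

Plate hangs upright above the holder: left edge at scene column 297, holder tip at 295. It needs about +2 mm in y. Lowering to just above the lips, then by feel.

Request:
drive_tool:
  increments:
    - [0.006,-0.003,0.02,0,0,0]
    - [0.006,-0.003,0.05,0,0,0]
    - [0.006,-0.003,0.07,0,0,0]
    - [0.006,-0.003,0.08,0,0,0]
    - [0.006,-0.003,0.08,0,0,0]

```text
time: 4.47
ee_pos: [0.5478, -0.0311, 0.1354]
eef_rot: [0.707, 0.707, -0.001, -0.001]
ft_force: [-0.4, 0.3, -0.7]
width: 0.0079
grip_force: 15.0
```

Request:
drive_tool:
  increments:
    - [0,0,0,0,0,0]
    - [0,0,0,0,0,0]
    - [0,0,0,0,0,0]
    - [0,0,0,0,0,0]
    - [0,0,0,0,0,0]

```text
time: 4.88
ee_pos: [0.5486, -0.0311, 0.137]
eef_rot: [0.707, 0.707, 0.0, 0.0]
ft_force: [0.3, -0.4, -0.6]
width: 0.0079
grip_force: 15.0
```

Request:
drive_tool:
  increments:
    - [-0.003,0,0.01,0,0,0]
    - [-0.003,0,0.02,0,0,0]
    - [-0.003,0,0.03,0,0,0]
    - [-0.003,0,0.04,0,0,0]
    - [-0.003,0,0.045,0,0,0]

```text
time: 5.3
ee_pos: [0.5483, -0.032, 0.1227]
eef_rot: [0.707, 0.707, -0.0, -0.0]
ft_force: [-0.1, 1.4, 3.0]
width: 0.0081
grip_force: 15.0
```

Request:
drive_tool:
  increments:
    - [0,0,0,0,0,0]
    - [0,0,0,0,0,0]
    - [0,0,0,0,0,0]
    - [0,0,0,0,0,0]
    - [0,0,0,0,0,0]

```text
time: 5.72
ee_pos: [0.5485, -0.032, 0.1233]
eef_rot: [0.707, 0.707, 0.0, 0.0]
ft_force: [-0.0, -0.2, -0.3]
width: 0.0079
grip_force: 15.0
```

Request:
drive_tool:
  increments:
    - [0,0,0.02,0,0,0]
    - [0,0,0.04,0,0,0]
    - [0,0,0.06,0,0,0]
    - [0,0,0.08,0,0,0]
    - [0,0,0.088,0,0,0]

```text
time: 6.13
ee_pos: [0.5486, -0.0319, 0.0959]
eef_rot: [0.707, 0.707, 0.0, 0.0]
ft_force: [2.8, -0.7, 0.6]
width: 0.0077
grip_force: 15.0
```

Request:
drive_tool:
  increments:
    - [0,0,0.003,0,0,0]
    - [0,0,0.006,0,0,0]
    - [0,0,0.01,0,0,0]
    - [0,0,0.013,0,0,0]
    - [0,0,0.013,0,0,0]

```text
time: 6.55
ee_pos: [0.5487, -0.032, 0.0933]
eef_rot: [0.707, 0.707, 0.0, 0.0]
ft_force: [1.0, -0.4, 1.6]
width: 0.008
grip_force: 15.0
```

Request:
drive_tool:
  increments:
    - [0,0,0.003,0,0,0]
    - [0,0,0.005,0,0,0]
    - [0,0,0.005,0,0,0]
    - [0,0,0.005,0,0,0]
    - [0,0,0.005,0,0,0]

```text
time: 6.97
ee_pos: [0.5491, -0.0321, 0.0931]
eef_rot: [0.707, 0.707, 0.0, 0.001]
ft_force: [-3.2, 0.4, 15.0]
width: 0.0078
grip_force: 15.0
```

Run:
```python
from h import *
print(read_state()['ft_force'],read_state()['ee_pos'])
s=camera("scene");cv2.imwrite("pics/s3.png",cv2.resize(s[165:245,285:365],None,fx=7,fy=7,interpolation=cv2.INTER_CUBIC))
```

```text
[-3.23292887  0.42178507 14.97294298] [ 0.54906824 -0.03206305  0.0931181 ]
```

View pics/s3.png

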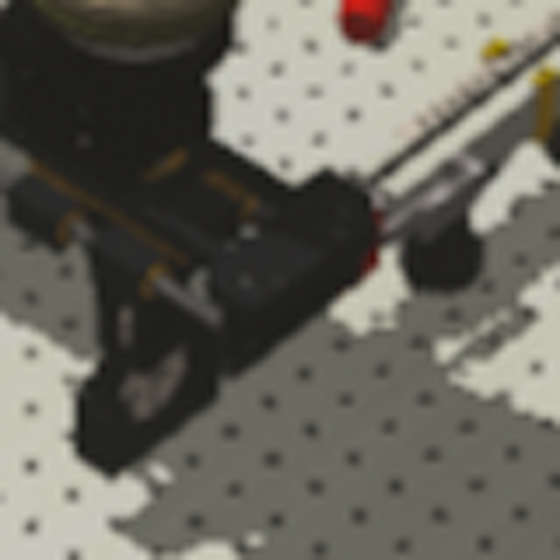

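Plate is seated: the disc (150,385) sits between the lips, with the TCP at the predicted floor height. Releasing and moving up.

Request:
drive_tool:
  increments:
    - [0,0,-0.005,0,0,0]
    - [0,0,-0.005,0,0,0]
    - [0,0,-0.005,0,0,0]
    - [0,0,-0.005,0,0,0]
    - [0,0,-0.005,0,0,0]
  claw: 0.25

```text
time: 7.43
ee_pos: [0.5482, -0.0321, 0.0926]
eef_rot: [0.707, 0.707, -0.0, -0.0]
ft_force: [-0.2, 0.1, 0.1]
width: 0.0334
grip_force: 0.0
```

Request:
drive_tool:
  increments:
    - [0,0,0,0,0,0]
    - [0,0,0,0,0,0]
    - [0,0,-0.03,0,0,0]
    - [0,0,-0.1,0,0,0]
    - [0,0,-0.18,0,0,0]

```text
time: 7.85
ee_pos: [0.5476, -0.0319, 0.1471]
eef_rot: [0.707, 0.707, -0.001, -0.001]
ft_force: [0.6, -0.1, 0.9]
width: 0.0623
grip_force: 0.0
```

```bash
python3 -c "
from h import *
goto((.5485,.0785,.170),0)"
```

```text
t 7.85 inc [ 0.368   0.0029 -0.0137] [-0.0029 -0.0006  0.0003] mm [110.4   0.9  -4.1] deg [-0.1 -0.   0. ] F [ 0.6 -0.1  0.9] w 0.0623 0.0
```

Request:
drive_tool:
  increments:
    - [0.07,0,-0.013,0,0,0]
    - [0.16,0,-0.013,0,0,0]
    - [0.26,0.002,-0.013,0,0,0]
    - [0.34,0.003,-0.013,0,0,0]
    - [0.368,0.003,-0.013,0,0,0]

```text
time: 8.27
ee_pos: [0.5491, 0.0829, 0.1519]
eef_rot: [0.705, 0.709, 0.001, -0.0]
ft_force: [-0.0, 1.2, 0.2]
width: 0.0655
grip_force: 0.0
```

Request:
drive_tool:
  increments:
    - [0,0,0,0,0,0]
    - [0,0,0,0,0,0]
    - [0,0,0,0,0,0]
    - [0,0,0,0,0,0]
    - [0,0,0,0,0,0]

```text
time: 8.68
ee_pos: [0.5495, 0.0769, 0.1508]
eef_rot: [0.708, 0.706, -0.0, 0.0]
ft_force: [0.1, 0.2, -0.4]
width: 0.0653
grip_force: 0.0
```

Run:
```python
from h import *
goto((.5485,.0785,.085),0)
t=camera("top");cv2.imwrite("pics/t4r.png",t)
s=camera("scene")
c=np.zeros((600,800,3),np.uint8)
c[:240]=cv2.resize(t[192:228,240:360],(800,240),interpolation=cv2.INTER_CUBIC)
c[240:590,:490]=cv2.resize(s[180:230,290:360],None,fx=7,fy=7,interpolation=cv2.INTER_CUBIC)
cv2.imwrite("pics/c4.png",c)
```

```text
t 8.68 inc [ 0.0054 -0.0035  0.2817] [-0.0001  0.0006 -0.0026] mm [ 1.6 -1.  84.5] deg [-0.   0.  -0.1] F [ 0.1  0.2 -0.4] w 0.0653 0.0
```

View pics/c4.png

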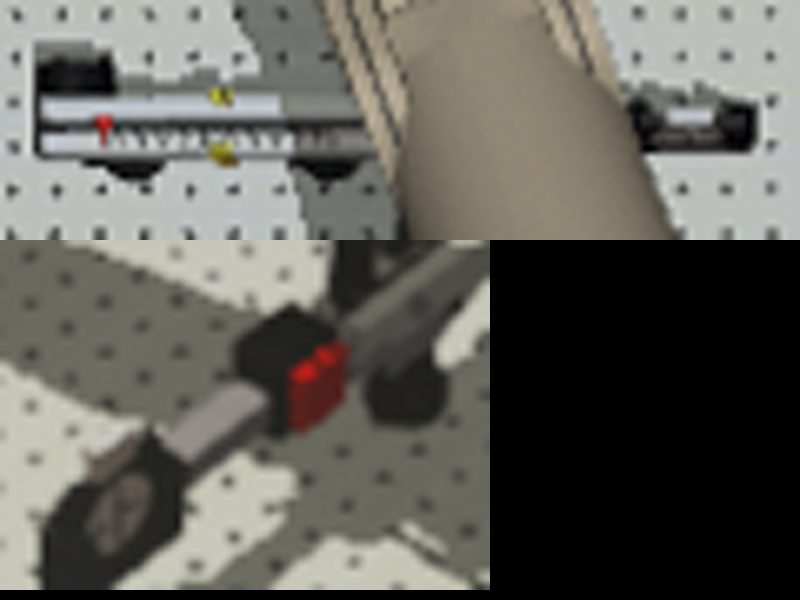

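Plate stands upright in the holder, with the tab at top crop (690,117). Pointer (103,125) and index (222,·) are both visible. Going down over the grip and squeezing.

Request:
drive_tool:
  increments:
    - [0.004,-0.002,0.06,0,0,0]
    - [0.004,-0.002,0.13,0,0,0]
    - [0.004,-0.002,0.2,0,0,0]
    - [0.004,-0.002,0.26,0,0,0]
    - [0.004,-0.002,0.28,0,0,0]

```text
time: 9.2
ee_pos: [0.5473, 0.0788, 0.0642]
eef_rot: [0.707, 0.707, -0.001, -0.001]
ft_force: [-0.5, -0.3, 0.3]
width: 0.0654
grip_force: 0.0
```

Request:
drive_tool:
  increments:
    - [0,0,0,0,0,0]
    - [0,0,0,0,0,0]
    - [0,0,0,0,0,0]
    - [0,0,0,0,0,0]
    - [0,0,0,0,0,0]
  claw: 1
  force: 40

```text
time: 9.62
ee_pos: [0.5501, 0.0797, 0.0681]
eef_rot: [0.707, 0.707, 0.001, 0.001]
ft_force: [3.8, 0.5, 1.5]
width: 0.0397
grip_force: 1.9
```

Request:
drive_tool:
  increments:
    - [0,0,0,0,0,0]
    - [0,0,0,0,0,0]
    - [0,0,0,0,0,0]
    - [0,0,0,0,0,0]
    - [0,0,0,0,0,0]

```text
time: 10.03
ee_pos: [0.5508, 0.0796, 0.0684]
eef_rot: [0.707, 0.707, 0.002, 0.001]
ft_force: [4.8, -0.4, 2.7]
width: 0.0316
grip_force: 40.0
```

```bash
cat >> h.py <<'E'
def gap():
    t=camera("top").astype(float);b,g,r=t[...,0],t[...,1],t[...,2]
    def cen(m,x0,x1,y0=200,y1=220):
        w=np.zeros_like(m);w[y0:y1,x0:x1]=np.clip(m[y0:y1,x0:x1],0,None)
        Y,X=np.indices(m.shape);return [(X*w).sum()/w.sum(),(Y*w).sum()/w.sum(),w.sum()]
    red=np.where((r-np.maximum(g,b))>40,r-np.maximum(g,b),0);yel=np.where((np.minimum(r,g)-b>50)&(r-g<70),np.minimum(r,g)-b,0)
    P=cen(red,247,295);I=cen(yel,262,285,200,222)
    a=ray("top",P[:2],.097);c=ray("top",I[:2],.096);print('pointer',np.round(P,2),a.round(4),'index',np.round(I,2),c.round(4),'gap mm',(a[1]-c[1])*1e3)
E
python3 - <<'E'
from h import *
goto((.5485,.0785,.085),0);gap()
E
```

```text
t 10.03 inc [-0.0037 -0.0078  0.0068] [ 0.0058 -0.0005 -0.0007] mm [-1.1 -2.4  2.1] deg [ 0.3 -0.  -0. ] F [ 4.8 -0.4  2.7] w 0.0316 40.0
pointer [255.19 210.42 722.  ] [0.5478 0.2807 0.097 ] index [272.7  209.89 882.  ] [0.5497 0.2189 0.096 ] gap mm 61.80455651490532
```

Squeezed at 40 N. Drawing out most of the way.

Request:
drive_tool:
  increments:
    - [-0.02,0,0,0,0,0]
    - [-0.05,0,0,0,0,0]
    - [-0.09,0,0,0,0,0]
    - [-0.13,0,0,0,0,0]
    - [-0.16,0,0,0,0,0]

```text
time: 10.5
ee_pos: [0.551, 0.0323, 0.0684]
eef_rot: [0.707, 0.707, 0.003, 0.001]
ft_force: [7.4, 5.3, 0.8]
width: 0.032
grip_force: 40.0
```

Request:
drive_tool:
  increments:
    - [0,0,0,0,0,0]
    - [0,0,0,0,0,0]
    - [0,0,0,0,0,0]
    - [0,0,0,0,0,0]
    - [0,0,0,0,0,0]

```text
time: 10.92
ee_pos: [0.551, 0.0331, 0.0684]
eef_rot: [0.707, 0.707, 0.003, 0.001]
ft_force: [7.3, 3.8, 2.3]
width: 0.0322
grip_force: 40.0
```

Run:
```python
from h import *
goto((.5485,.0785,.085),0);gap()
```

```text
t 10.92 inc [ 0.1512 -0.0084  0.0073] [ 0.0067 -0.0025  0.0007] mm [45.3 -2.5  2.2] deg [ 0.3 -0.1  0. ] F [7.3 3.8 2.3] w 0.0322 40.0
pointer [268.45 209.89 596.  ] [0.5496 0.2337 0.097 ] index [272.7  209.91 882.  ] [0.5496 0.2189 0.096 ] gap mm 14.880129386133007
```

Request:
drive_tool:
  increments:
    - [-0.012,0,0,0,0,0]
    - [-0.025,0,0,0,0,0]
    - [-0.038,0,0,0,0,0]
    - [-0.047,0,0,0,0,0]
    - [-0.049,0,0,0,0,0]

```text
time: 11.38
ee_pos: [0.5511, 0.0179, 0.0684]
eef_rot: [0.707, 0.707, 0.002, 0.001]
ft_force: [7.1, 4.6, 1.8]
width: 0.0318
grip_force: 40.0
```

Request:
drive_tool:
  increments:
    - [0,0,0,0,0,0]
    - [0,0,0,0,0,0]
    - [0,0,0,0,0,0]
    - [0,0,0,0,0,0]
    - [0,0,0,0,0,0]

```text
time: 11.8
ee_pos: [0.5511, 0.0185, 0.0684]
eef_rot: [0.707, 0.707, 0.003, 0.001]
ft_force: [6.7, 4.5, 2.0]
width: 0.0318
grip_force: 40.0
```

Run:
```python
from h import *
goto((.5485,.0785,.085),0);gap()
t=camera("top");s=camera("scene")
c=np.zeros((600,800,3),np.uint8)
c[:300,:600]=cv2.resize(t[201:221,255:295],None,fx=15,fy=15,interpolation=cv2.INTER_CUBIC)
c[300:600,:375]=cv2.resize(s[164:184,347:372],None,fx=15,fy=15,interpolation=cv2.INTER_CUBIC)
c[300:600,400:800]=cv2.resize(s[180:240,270:350],(400,300),interpolation=cv2.INTER_CUBIC)
cv2.imwrite("pics/c5.png",c)
```

```text
t 11.8 inc [ 0.2    -0.0086  0.0073] [ 0.0068 -0.0025  0.0008] mm [60.  -2.6  2.2] deg [ 0.3 -0.1  0. ] F [6.7 4.5 2. ] w 0.0318 40.0
pointer [272.55 210.13 602.  ] [0.5487 0.2192 0.097 ] index [272.63 209.86 983.  ] [0.5498 0.2191 0.096 ] gap mm 0.1169748136345683
```

View pics/c5.png

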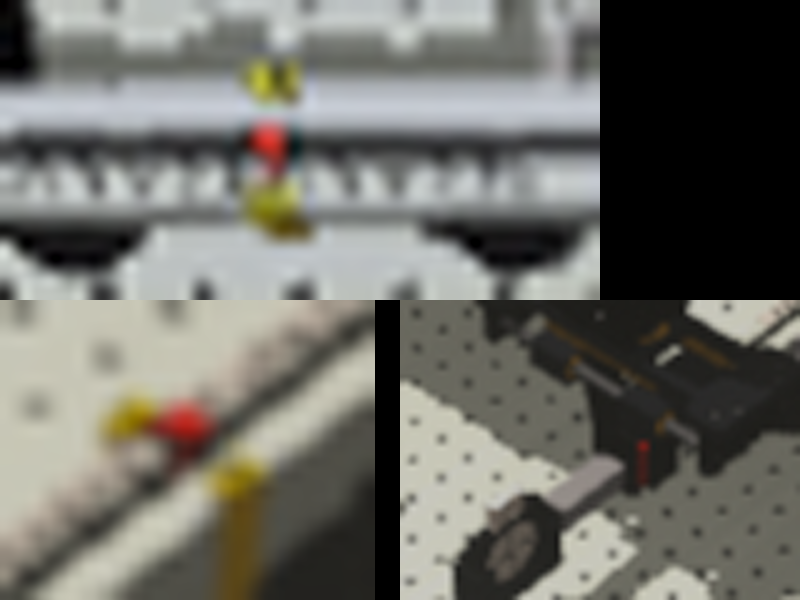

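Pointer (270–276) stands between the two yellow clip halves (271/273), about 0.5 mm in doubt. I'll check row by row.

Run:
```python
from h import *
t=np.mean([camera("top").astype(float) for _ in range(3)],0)
b,g,r=t[...,0],t[...,1],t[...,2]
X=np.arange(268,278)
for y in range(204,218):
    R_=np.clip(r-np.maximum(g,b)-15,0,None)[y,268:278];Y_=np.clip(np.minimum(r,g)-b-15,0,None)[y,268:278]
    print(y,'red',round((X*R_).sum()/max(R_.sum(),1),2),int(R_.sum()),'yel',round((X*Y_).sum()/max(Y_.sum(),1),2),int(Y_.sum()),Y_.astype(int), g[y,268:278].astype(int))
for z in(.096,.102): print(proj("top",[[x,.2190,z] for x in(.535,.545,.5485,.5635)]).round(2).tolist())
print(proj("scene",[[.5485,.2185,.096],[.5485,.2195,.096]]).tolist())
```

```text
204 red 0.0 0 yel 0.0 0 [0 0 0 0 0 0 0 0 0 0] [111 112 112 111 114 141 137 110 111 111]
205 red 0.0 0 yel 272.56 131 [ 0  0  0 19 60  9 42  0  0  0] [107 108 110 130 156  89 131 110 108 108]
206 red 0.0 0 yel 272.49 252 [  0   0   0  35 115  47  55   0   0   0] [160 161 160 142 184  90 145 163 161 161]
207 red 0.0 0 yel 272.67 102 [ 0  0  0  0 50 34 17  0  0  0] [191 191 191 182 163 142 117 194 191 191]
208 red 0.0 0 yel 0.0 0 [0 0 0 0 0 0 0 0 0 0] [199 199 199 201 194 194 183 201 198 198]
209 red 272.46 114 yel 0.0 0 [0 0 0 0 0 0 0 0 0 0] [146 146 144 113 111 114 123 148 147 147]
210 red 272.35 269 yel 0.0 0 [0 0 0 0 0 0 0 0 0 0] [55 55 55 24 46 54 31 57 56 58]
211 red 272.7 104 yel 0.0 0 [0 0 0 0 0 0 0 0 0 0] [91 87 49 90 72 47 51 90 85 50]
212 red 272.73 43 yel 0.0 0 [0 0 0 0 0 0 0 0 0 0] [147 181  97 148 143  69 140 149 182 130]
213 red 0.0 0 yel 272.81 114 [ 0  0  0 12 28 42 32  0  0  0] [193 197  98 140 135 125 187 156 200 181]
214 red 0.0 0 yel 272.63 240 [ 0  0  0 29 82 77 51  0  0  0] [154 150 154 131 143 146 162 167 176 175]
215 red 0.0 0 yel 272.52 186 [ 0  0  0 25 69 58 32  0  0  0] [106 106 120 129 108  97  81 102 121 119]
216 red 0.0 0 yel 273.61 83 [ 0  0  0  0  5 34 30 13  0  0] [179 179 179 181 145  89  84  98 181 179]
217 red 0.0 0 yel 0.0 0 [0 0 0 0 0 0 0 0 0 0] [194 194 195 194 188 180 180 180 196 195]
[[272.58, 214.01], [272.64, 211.2], [272.65, 210.22], [272.74, 206.02]]
[[272.35, 213.78], [272.41, 210.96], [272.43, 209.97], [272.51, 205.76]]
[[358.94004432245976, 172.52426312722906], [359.13655752109514, 172.3761682003465]]
```

Run:
```python
from h import *
s=read_state();print(s['time'],s['ee_pos'],s['grip_force'],s['ft_force']);print(close_job())
```

```text
12.1 [0.55109317 0.01850282 0.06839805] 39.9667496465554 [7.250636   4.28325139 0.66822509]
the job is handed in; nothing more can be done
None
```

The target plate is fully home and upright in the holder. The boom is unlocked and held at 40 N with the red pointer within about 0.5 mm of the yellow index mark, and I handed the job in at 12.1 s.

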